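# Close up the annealing kiln on fresh test tubes

## Task

Close up the little clamshell annealing kiln so it can be fired: two or three of its test tubes still lie out across the front rim, where the lid's wall has to seat. With your fingertips push each of those tubes back along its groove until it lies wholly inside that wall, then push the lid down by its bar handle, without slamming it, until it is fully shut. Do not lift any tube, and leave the things round the kiln where they are.

Things in the scene. Friction and masses are not known exactly. Their poses are not given: they have to be found in the camera images.
- kiln: small clamshell annealing kiln, fixed: grey steel case with a brick hearth, 225 mm deep (x) by 190 mm wide (y). Origin at the centre of its underside; x points from its front (robot side: control panel, lid handle) to its back (hinge), y to its left, z up. Rim of the hearth at z = 75 mm; on it a shelf with its bare top at z = 83 mm.
- mouth (a point): middle of the shelf's front part, on its top, on the line (along kiln y) of the inner face of the shut lid's front wall; axes as the kiln's, at kiln (-87.5, 0, 83) mm. The wall is 25 mm thick and comes down in front of this line, so the near end of each tube must be pushed behind it, best 5 to 15 mm. The shelf is flat and bare for 35 mm behind it, then come 7.5 mm high ribs.
- tube_0_mid (a point): centre (half-way up) of the glass test tube in the right-hand groove (24 mm wide, along kiln y = -42 mm): 142 mm long, 21 mm thick, lying along the kiln's x, so its ends are 71 mm either way. Fully in when this point is beyond kiln x = -15.5 mm; a ledge at the back of the shelf stops it at +8.5 mm.
- tube_1_mid (a point): centre (half-way up) of the glass test tube in the middle groove (24 mm wide, along kiln y = 0 mm): 142 mm long, 21 mm thick, lying along the kiln's x, so its ends are 71 mm either way. Fully in when this point is beyond kiln x = -15.5 mm; a ledge at the back of the shelf stops it at +8.5 mm. May already be in.
- tube_2_mid (a point): centre (half-way up) of the glass test tube in the left-hand groove (24 mm wide, along kiln y = +42 mm): 142 mm long, 21 mm thick, lying along the kiln's x, so its ends are 71 mm either way. Fully in when this point is beyond kiln x = -15.5 mm; a ledge at the back of the shelf stops it at +8.5 mm.
- lid (a joint): angle of the lid about its rear hinge, rad: 0 = fully shut on the rim, grows as the front rises; starts at 0.85 to 1.02. The lid (steel shell, white fibre lining, 225 x 190 x 65 mm, 0.45 kg) has a stiff friction hinge that holds it at any angle; pushing the handle takes 1 to 6 N.
- lid_hinge (a point): middle of the lid's hinge axis at the back of the kiln's rim (kiln x = +112.5 mm, z = 75 mm); axes as the kiln's; the hinge axis runs along y.
- handle (a point): middle of the lid's dark wooden bar handle: round bar 14 mm thick, 130 mm long along the kiln's y, 35 mm in front of the lid's face on two steel posts, 50 mm either side of the middle. With the lid shut it is 260 mm in front of the hinge axis and 25 mm above it; it moves on a circle about that axis and the point turns with the lid.
- frit_jar: bystander: white screw-lid jar, 59 mm across, 78 mm high, on the bench to the right of the kiln; origin at the centre of its underside
- tape_roll: bystander: roll of masking tape lying flat, 75 mm across, 18 mm high, on the bench at the kiln's left rear; origin at the centre of its underside
- cork_2: bystander: cork stopper, 34 mm across, 30 mm high, on the bench to the right of the kiln's front; origin at the centre of its underside
- caliper: bystander: steel vernier caliper lying flat, 67 x 205 x 8 mm, on the bench to the left of the kiln; origin at the centre of its underside
- marker: bystander: fat felt marker lying along the kiln's left side, 19 x 110 x 20 mm; origin at the centre of its underside
Things that resemble listed ones, but are neither listed nor needed, are in the scene too. What is shaped like the part that bears tube_2_mid but pink is not meant.

How it is judged:
By the outcome, as a careful person would: the job done as asked, in the order asked, and still so for the second after the job is handed in, with the robot touching nothing.
It also fails if it takes over 64 s, if anything falls off the work surface, if the arm or the gripper's body presses on something with over 40 N, if the wrist force passes 120 N, or if a joint passes its speed limit or range.

## Robot

A 6-joint arm with a two-finger parallel gripper is mounted at the origin on a cart in front of the work surface, level with it; the furniture and walls round the work are solid. World frame = base frame: x ahead of the robot, y to its left, z up, the work surface at z = 0. Lengths are in m, angles in rad, forces in N, time in s.
With the tool pointing down it reaches from about 0.25 to 0.725 m from the base axis. Payload 4 kg.
Tool frame: the origin (TCP) lies at the very end of the fingers, on their centre line; the grasp point (between the pads) lies bot.grasp_offset behind it (bot.grasp_offset is the distance from the TCP to the grasp point, in m); z points along the fingers, y is the direction in which the jaws open and shut (so a half turn about z gives the same grasp; the last joint's range is limited). The gripper opens to 85 mm and grips with 20 to 120 N. Pads are 22 mm wide; open, the fingers measure 114 mm over their backs; the gripper's body (76 mm by 85 mm) begins 54 mm behind the grasp point. The pads swing forward as they close: fully open they stand 13 mm farther back than shut.
Start: joints at [1.23, 0.241, 0.005, 1.335, 0, 1.571], TCP at [0.167, 0.471, 0.231] pointing down, gripper open.
Joint ranges: [-2.72, 2.72], [-1.05, 1.87], [-1.09, 1.28], [-1.99, 2.15], [-1.42, 1.44], [-3.14, 3.14]. Speed limits (rad/s): [2.79, 2.79, 3.14, 3.14, 3.14, 3.14].

## Interface

Orientations are given as a unit quaternion [x, y, z, w].
In Python, from workcell import bot gives the robot as it stands. The module is installed in compiled form; this text tells all that it offers.
- The arm moves only by the shell command python3 -m jog 'ROWS' [OPENING]. ROWS is JSON, a list that holds one entry, the list of rows, each a list of 6 numbers: the shift along the tool's x, y, z in m, then the turn, a rotation vector about the tool's x, y, z in degrees. In form: [[[dx, dy, dz, wx, wy, wz], ...]]. A call has 1 to 12 rows; each row shifts and turns the pose as measured when the row begins, along the tool's axes as they then stand; what a row does not reach is not made up. A row lasts 1/8 s, in which the tool goes at most 62.5 mm and 10.7 degrees, less where a joint would pass 70% of its speed; a pose out of reach is approached as far as the arm can. A call is refused whole if a number of a shift passes 0.0625 or a number of a turn 10.7, either way. A call with a gripper value outside its range is refused whole. OPENING is the finger opening in m, from 0 to 0.0854, set as the call begins (- or left out, the last holds). The fingers move at their own pace and stop on an object; the grip force is fixed at half the most. Time passes only in rows, so rows that do not move let the fingers close. It gives the time, the measured TCP pose, the force and the opening at its end, in the units of the state.
- bot.get_obs(): the state, without advancing time (a new reading comes with each control period).
- bot.camera(name): name is "scene" or "side" or "wrist"; returns a dict with "pixels" (420x560x3 uint8, red, green, blue), "fx", "fy", "cx", "cy" (pixels), "k1" (the pictures are not rectified: a ray, as slopes to the right and down, at radius r is drawn at 1 + k1 r^2 times it, then the intrinsics apply), "rvec" (rotation vector, rad) and "tvec" (3), from world to camera coordinates, as OpenCV has them. Camera axes: x right, y down, z forward; pixel columns grow to the right and rows downward; lengths in m; the calibration is good to about 2 mm. A picture is of the moment at which its call begins. There is no depth.
- bot.job_done(): hands the job in, once; it reports no verdict.
The state is a dict: "clock": time; "joint_pos": joint angles; "joint_vel": joint speeds; "tau": joint torques, N m; "eef_pos": TCP position; "tool_rot": TCP orientation; "ft_force": force on the tool from outside, world axes, zero at the start; "ft_torque": the same for the moment, N m; "grip_width": finger opening in m.
Only numpy, scipy, OpenCV 4.12 (cv2) and the standard library are available. Lean on these libraries where they do the work, as an engineer would, in place of code of your own. Each camera call takes 0.05 s, during which the arm holds its last target. There are 200 camera calls.

## Working session

There is one attempt and no reset: what is moved stays moved. The work goes in short steps, Python scripts to look and compute and a shell command to move; the robot and the scene stay as the last step left them, time stands still between calls to the robot, and variables do not carry over. Pictures are saved under pics/ and viewed, on a budget of 10 in all, crops included, one or two more only if the job needs it, and the job is handed in when it is done.

```bash
mkdir -p pics; cat > h.py <<'E'
import numpy as np, cv2, pickle
from workcell import bot
from scipy.spatial.transform import Rotation as R
def snap(name,fn):
    c=bot.camera(name); cv2.imwrite(f'pics/{fn}.png',c['pixels'][:,:,::-1]); pickle.dump(c,open(f'pics/{fn}.pkl','wb')); return c
def load(fn): return pickle.load(open(f'pics/{fn}.pkl','rb'))
def proj(c,P):
    P=np.atleast_2d(P)@R.from_rotvec(np.ravel(c['rvec'])).as_matrix().T+np.ravel(c['tvec'])
    s=P[:,:2]/P[:,2:]; s=s*(1+c['k1']*(s**2).sum(1,keepdims=True))
    return s*[c['fx'],c['fy']]+[c['cx'],c['cy']]
def ray(c,uv):
    d=(np.array(uv,float)-[c['cx'],c['cy']])/[c['fx'],c['fy']]; s=d.copy()
    for _ in range(20): s=d/(1+c['k1']*(s@s))
    Rm=R.from_rotvec(np.ravel(c['rvec'])).as_matrix()
    return -Rm.T@np.ravel(c['tvec']), Rm.T@np.r_[s,1]
def atz(c,uv,z):
    o,d=ray(c,uv); return o+d*(z-o[2])/d[2]
E
python3 - <<'E'
from h import *
for n in('scene','side'):
    c=snap(n,n+'0'); print(n,ray(c,(280,210)))
o=bot.get_obs(); print({k:np.round(v,3) for k,v in o.items()}, bot.grasp_offset)
a,b=[cv2.imread(f'pics/{n}0.png') for n in('scene','side')]
E
```

```text
scene (array([-0.24799008, -0.32440685,  0.58656669]), array([ 0.84430689,  0.15602551, -0.51292483]))
side (array([0.19274276, 0.8338257 , 0.79502443]), array([ 0.28420714, -0.78443398, -0.55146295]))
{'clock': np.float64(0.1), 'joint_pos': array([ 1.23 ,  0.241,  0.004,  1.335, -0.   ,  1.571]), 'joint_vel': array([-0.001, -0.002,  0.003, -0.003, -0.   ,  0.   ]), 'tau': array([-0.0000e+00, -3.7314e+01,  2.5301e+01,  1.1000e-02, -0.0000e+00,
       -0.0000e+00]), 'eef_pos': array([0.167, 0.471, 0.231]), 'tool_rot': array([ 0.17 ,  0.986, -0.001, -0.   ]), 'ft_force': array([ 0.115, -0.157,  0.322]), 'ft_torque': array([0.002, 0.005, 0.044]), 'grip_width': np.float64(0.085)} 0.0187
```

View pics/scene0.png

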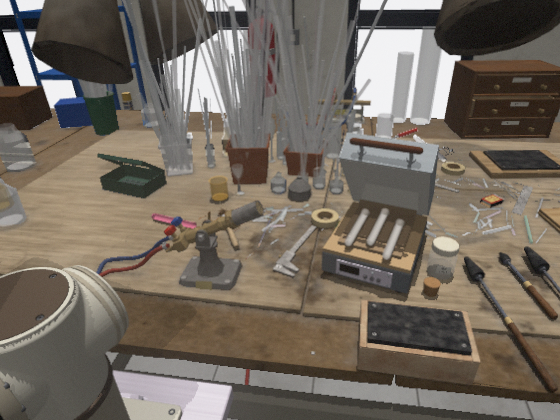

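View pics/side0.png

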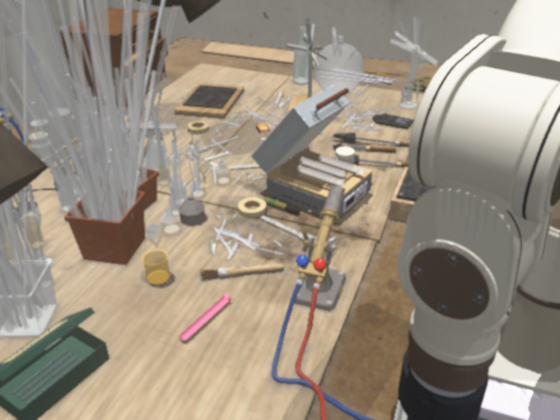

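The scene view shows the kiln at about (375,240) with three tubes in it and its lid open, handle at (385,146). A torch stands to its left at about (215,250), and a jar and cork to its right. The side view shows the kiln at (320,180) and the handle at (332,97). I'll enlarge both.

```bash
python3 - <<'E'
import cv2,numpy as np
a=cv2.imread('pics/scene0.png')[125:295,310:470]; b=cv2.imread('pics/side0.png')[75:225,240:390]
a=cv2.resize(a,None,fx=3.5,fy=3.5,interpolation=cv2.INTER_CUBIC)[:, :]
b=cv2.resize(b,None,fx=3.5,fy=3.5,interpolation=cv2.INTER_CUBIC)
a=cv2.resize(cv2.imread('pics/scene0.png')[130:295,320:435],None,fx=3.5,fy=3.5,interpolation=cv2.INTER_CUBIC)
b=cv2.resize(cv2.imread('pics/side0.png')[80:220,250:375],None,fx=3.2,fy=3.2,interpolation=cv2.INTER_CUBIC)
o=np.zeros((600,803,3),np.uint8); o[:a.shape[0],:a.shape[1]]=a; o[:b.shape[0],403:403+b.shape[1]]=b
cv2.imwrite('pics/z0.png',o[:,:800]); print(a.shape,b.shape)
E
```

```text
(578, 402, 3) (448, 400, 3)
```

View pics/z0.png

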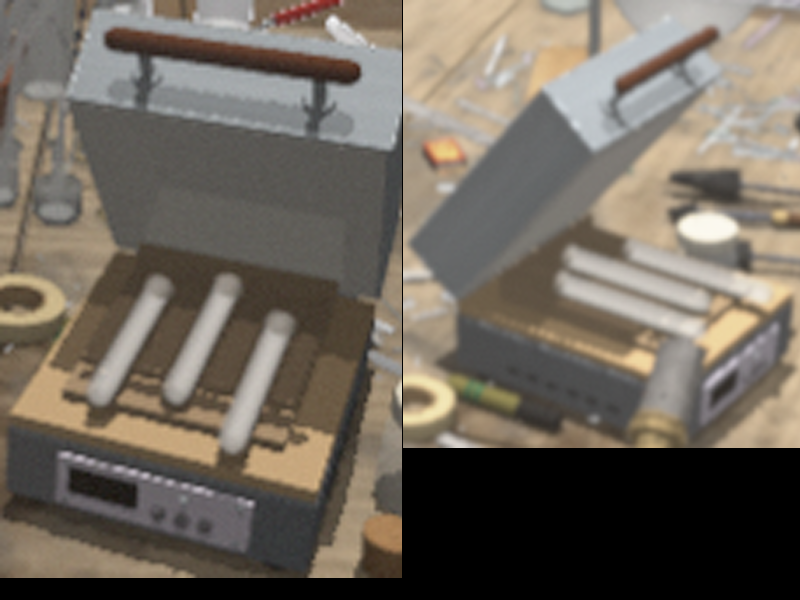

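Scene crop: handle ends at (112,38) and (353,72), rim corners at (10,415), (322,490) and (375,303), near tube tips at (98,405), (175,404) and (233,453). The side crop shows the handle, lid and rim corners clearly. I'll fit the kiln pose and lid angle jointly.

```bash
cat > fit.py <<'E'
from h import *
from scipy.optimize import least_squares
S,D=load('scene0'),load('side0')
def lidpt(x,y,z,q): # closed kiln coords -> open
    dx,dz=x-.1125,z-.075
    return [.1125+dx*np.cos(q)+dz*np.sin(q), y, .075-dx*np.sin(q)+dz*np.cos(q)]
sc=[('k',-.1125,.095,.075,10,415),('k',-.1125,-.095,.075,322,490),('k',.1125,-.095,.075,375,303),('k',-.1125,.095,0,12,492),('k',-.1125,-.095,0,310,570),
 ('l',-.1475,.065,.1,109,38),('l',-.1475,-.065,.1,357,72),('l',-.1125,.095,.14,97,12),('l',-.1125,.095,.075,70,97)]
sd=[('k',.1125,.095,.075,460,318),('k',-.1125,-.095,.075,790,295),('l',-.1475,.065,.1,618,86),('l',-.1475,-.065,.1,716,34),('l',-.1125,.095,.14,545,93),('l',-.1125,.095,.075,587,150),('l',.1125,.095,.14,412,243),('l',-.1125,-.095,.075,722,75)]
def world(p,P): 
    c,s=np.cos(p[2]),np.sin(p[2]); P=np.atleast_2d(P); return np.c_[p[0]+c*P[:,0]-s*P[:,1],p[1]+s*P[:,0]+c*P[:,1],P[:,2]]
def res(p):
    r=[]
    for L,c,u0,v0,f,off in((sc,S,320,130,3.5,0),(sd,D,250,80,3.2,403)):
        for t,x,y,z,u,v in L:
            P=[x,y,z] if t=='k' else lidpt(x,y,z,p[3])
            r.append(proj(c,world(p,P))[0]-[u0+(u-off+.5)/f-.5,v0+(v+.5)/f-.5])
    return np.ravel(r)
if __name__=='__main__':
    s=least_squares(res,[.5,-.1,0,.93],loss='soft_l1'); p=s.x; np.save('kiln.npy',p)
    print(p.round(4)); print(res(p).reshape(-1,2).round(1).tolist())
    for n,pts in (('t2',[(98,405),(162,275)]),('t1',[(175,404),(230,273)]),('t0',[(233,453),(283,312)])):
        for u,v in pts:
            w=atz(S,(320+u/3.5,130+v/3.5),.0935); d=w[:2]-p[:2]; c,q=np.cos(p[2]),np.sin(p[2])
            print(n,(c*d[0]+q*d[1]).round(4),(-q*d[0]+c*d[1]).round(4))
    print('handle',world(p,lidpt(-.1475,0,.1,p[3])).round(3),'mouth',world(p,[-.0875,0,.083]).round(3))
E
python3 fit.py
```

```text
[ 0.531  -0.4084 -0.2777  0.8878]
[[-0.1, -0.6], [0.7, 0.3], [1.2, -1.0], [-1.6, 4.3], [-1.0, 5.5], [2.3, 1.3], [-2.0, 1.0], [-0.8, -0.7], [-1.3, 1.4], [-3.1, -6.1], [0.8, -3.6], [1.3, -0.8], [-2.1, -0.8], [-1.2, -3.2], [2.8, -0.2], [-3.4, -1.2], [-0.2, -1.7]]
t2 -0.1091 0.0399
t2 0.0544 0.0442
t1 -0.0901 -0.002
t1 0.0751 0.0017
t0 -0.1235 -0.044
t0 0.0384 -0.0414
handle [[ 0.5   -0.4    0.292]] mouth [[ 0.447 -0.384  0.083]]
```

```bash
cat > go.py <<'E'
import sys
from fit import *
# usage: go.py kx ky z tilt [world] -> shift in present tool axes, shift in goal axes, turn
def main():
    a=list(map(float,sys.argv[1:5])); p=np.load('kiln.npy'); o=bot.get_obs()
    k=R.from_euler('z',p[2]); t=np.radians(a[3])
    z=k.apply([np.sin(t),0,-np.cos(t)]); y=k.apply([0,1,0]); G=R.from_matrix(np.c_[np.cross(y,z),y,z])
    T=R.from_quat(o['tool_rot']); w=world(p,a[:3])[0]; d=w-o['eef_pos']
    k0=k.inv().apply(o['eef_pos']-[p[0],p[1],0])
    print('clock',o['clock'].round(2),'kilnTCP',k0.round(4),'F',np.round(o['ft_force'],1),'goal',w.round(3))
    print('shift now-axes',T.inv().apply(d).round(4),'goal-axes',G.inv().apply(d).round(4),'turn deg',np.degrees((T.inv()*G).as_rotvec()).round(2))
main()
E
python3 go.py -.17 -.02 .25 20
python3 - <<'E'
from h import *
S,D=load('scene0'),load('side0')
for uv in [(210,275),(260,205)]: print(atz(S,uv,0),atz(S,uv,.12))
for uv in [(325,290),(333,190)]: print(atz(D,uv,0),atz(D,uv,.12))
E
```

```text
[ 0.41418861 -0.03545427  0.        ] [ 0.27871989 -0.09456828  0.12      ]
[ 0.73878419 -0.08254953  0.        ] [ 0.5369096  -0.13202878  0.12      ]
[ 0.40292439 -0.03114202  0.        ] [0.37119984 0.09941514 0.12      ]
[ 0.49507878 -0.44341782  0.        ] [ 0.44944456 -0.25063226  0.12      ]Traceback (most recent call last):
  File "go.py", line 12, in <module>
    main()
    ~~~~^^
  File "go.py", line 10, in main
    print('clock',o['clock'].round(2),'kilnTCP',k0.round(4),'F',np.round(o['ft_force'],1),'goal',w.round(3))
                  ^^^^^^^^^^^^^^^^
AttributeError: 'float' object has no attribute 'round'
```

```bash
sed -i "s/o\['clock'\].round(2)/round(float(o['clock']),2)/" go.py; python3 go.py -.19 -.02 .27 20
```

```text
clock 0.1 kilnTCP [-0.5911  0.7456  0.2305] F [ 0.1 -0.2  0.3] goal [ 0.343 -0.376  0.27 ]
shift now-axes [-0.4486 -0.7389 -0.0381] goal-axes [-0.3904 -0.7656  0.1001] turn deg [ -0.74 -20.    -3.56]
```

```bash
python3 -m jog '[[[-0.045,-0.04,-0.012,0,0,0],[-0.045,-0.04,-0.012,0,0,0],[-0.045,-0.04,-0.012,0,0,0],[-0.045,-0.04,-0.012,0,0,0],[-0.0245,-0.053,0,0,0,0],[-0.0245,-0.053,0,0,0,0],[-0.0245,-0.053,0,0,0,0],[-0.0245,-0.053,0,0,0,0],[-0.0245,-0.053,0,0,0,0]]]' 0; python3 go.py -.19 -.02 .27 20
```

```text
clock: 1.23
eef_pos: [0.3144, -0.0419, 0.2787]
tool_rot: [0.164, 0.986, -0.003, 0.001]
ft_force: [1.1, 0.4, -0.5]
grip_width: -0.0001
clock 1.23 kilnTCP [-0.3088  0.2931  0.2787] F [ 1.1  0.4 -0.5] goal [ 0.343 -0.376  0.27 ]
shift now-axes [-0.1348 -0.3065  0.0111] goal-axes [-0.1087 -0.3131  0.0488] turn deg [ -0.88 -19.82  -2.86]
```

```bash
python3 -m jog '[[[-0.024,-0.053,0,0,0,-1.4],[-0.024,-0.053,0,0,0,-1.4],[-0.024,-0.053,0,0,0,0],[-0.024,-0.053,0,0,0,0],[-0.024,-0.053,0.005,0,0,0],[-0.012,-0.036,0.006,0,0,0],[0,0,0,-0.4,-10,0],[0,0,0,-0.4,-10,0],[0,0,0,0,0,0]]]'; python3 go.py -.19 -.02 .27 20; python3 - <<'E'
from h import *
c=snap('wrist','w1'); print(ray(c,(280,210)))
E
```

```text
clock: 2.35
eef_pos: [0.3503, -0.3832, 0.2562]
tool_rot: [0.142, 0.975, -0.014, 0.171]
ft_force: [0.2, 0.6, 0.3]
grip_width: 0.0
clock 2.35 kilnTCP [-0.1807 -0.0253  0.2562] F [0.2 0.6 0.3] goal [ 0.343 -0.376  0.27 ]
shift now-axes [ 0.0042  0.0055 -0.016 ] goal-axes [ 0.004   0.0053 -0.0161] turn deg [ 1.03 -0.3  -0.85]
(array([ 0.23123148, -0.35055534,  0.36467237]), array([ 0.60183345, -0.13505195, -0.7874289 ]))
```

View pics/w1.png

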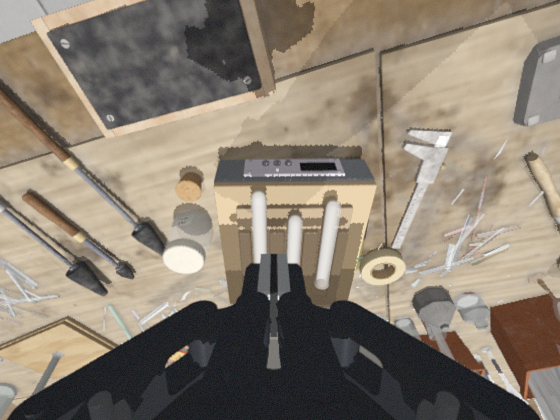

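The wrist view is upside down. It shows the rim front corners at (215,183) and (375,183) and near tube tips at about (259,193), (294,217) and (332,204). I'll enlarge it to refine the fit.

```bash
python3 - <<'E'
import cv2
a=cv2.imread('pics/w1.png')[145:295,200:390]
cv2.imwrite('pics/w1z.png',cv2.resize(a,None,fx=4,fy=4,interpolation=cv2.INTER_CUBIC))
E
```

```text
(no output)
```

View pics/w1z.png

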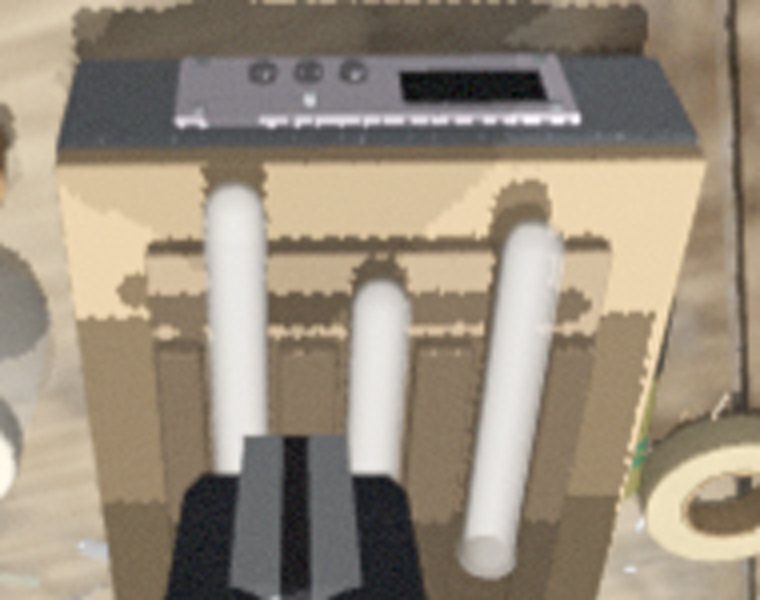

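The wrist crop shows rim corners at (58,155) and (703,153), front base corners at (78,60) and (655,58), and near tube tips at (235,185), (381,280) and (533,222).

```bash
cat > refit.py <<'E'
from fit import *
import fit
W=load('w1'); px=lambda u,v:np.array([200+(u+.5)/4-.5,145+(v+.5)/4-.5])
wp=[(-.1125,-.095,.075,58,155),(-.1125,.095,.075,703,153),(-.1125,-.095,0,78,60),(-.1125,.095,0,655,58)]
fit.sc=[x for i,x in enumerate(sc) if i not in(3,4)]
def r2(p): return np.r_[res(p)*.7,np.ravel([(proj(W,world(p,q[:3]))[0]-px(*q[3:])) for q in wp])]
s=least_squares(r2,[.53,-.408,-.278,.89],loss='soft_l1'); p=s.x; np.save('kiln.npy',p)
print(p.round(4)); print(r2(p).reshape(-1,2).round(1).tolist())
for c,L in((W,[px(235,185),px(381,280),px(533,222)]),(S,[(320+u/3.5,130+v/3.5) for u,v in((233,453),(175,404),(98,405))])):
    for uv in L:
        o,d=ray(c,uv); w=o+d*(.0935-o[2])/d[2]; k=R.from_euler('z',-p[2])
        kk=k.apply(w-[p[0],p[1],0]); dk=k.apply(d); e=np.arctan2(-dk[2],dk[0])
        tip=kk[0]+.0105/np.sin(e)-.0105; print('tip',tip.round(4),'mid',(tip+.071).round(4),'y',kk[1].round(4))
for y in(150,608): 
    w=atz(W,px(y,247),.083); print('shelf front',R.from_euler('z',-p[2]).apply(w-[p[0],p[1],0]).round(4))
print('handle kiln',np.round(lidpt(-.1475,0,.1,p[3]),3))
E
python3 refit.py; python3 go.py -.15 -.042 .20 20
```

```text
[ 0.5302 -0.4064 -0.294   0.8903]
[[-1.1, -0.7], [-0.9, 0.5], [0.8, -0.3], [0.9, 0.7], [-2.4, 0.7], [-0.9, -0.7], [-1.5, 0.7], [-2.2, -4.3], [0.8, -2.0], [0.5, -0.5], [-1.3, -0.4], [-1.3, -2.2], [1.5, -0.1], [-2.2, -0.9], [0.1, -0.9], [-2.7, 1.8], [2.7, 1.3], [0.1, -5.6], [-1.8, -5.7]]
tip -0.1147 mid -0.0437 y -0.0416
tip -0.0806 mid -0.0096 y -0.0004
tip -0.1014 mid -0.0304 y 0.0409
tip -0.1146 mid -0.0436 y -0.0477
tip -0.0814 mid -0.0104 y -0.0051
tip -0.1014 mid -0.0304 y 0.0365
shelf front [-0.0881 -0.067   0.083 ]
shelf front [-0.0869  0.067   0.083 ]
handle kiln [-0.032  0.     0.293]
clock 2.4 kilnTCP [-0.1764 -0.031   0.2586] F [ 0.8 -0.8  0.3] goal [ 0.374 -0.403  0.2  ]
shift now-axes [-0.0049 -0.0124  0.0639] goal-axes [-0.0048 -0.011   0.0641] turn deg [ 1.21 -0.14  0.16]
```

```bash
cat > refit2.py <<'E'
from fit import *
W=load('w1'); px=lambda u,v:np.array([200+(u+.5)/4-.5,145+(v+.5)/4-.5])
wp=[(-.1125,-.095,.075,58,155),(-.1125,.095,.075,703,153),(-.1125,-.095,0,78,60),(-.1125,.095,0,655,58)]
z=lambda p:np.array([0,0,p[4]])
def r2(p):
    r=[]
    for L,c,u0,v0,f,off in((sc,S,320,130,3.5,0),(sd,D,250,80,3.2,403)):
        for t,x,y,zz,u,v in L:
            P=[x,y,zz] if t=='k' else lidpt(x,y,zz,p[3])
            r.append(.7*(proj(c,world(p,P)+z(p))[0]-[u0+(u-off+.5)/f-.5,v0+(v+.5)/f-.5]))
    r+=[(proj(W,world(p,q[:3])+z(p))[0]-px(*q[3:])) for q in wp]
    return np.ravel(r)
s=least_squares(r2,[.53,-.408,-.278,.89,0],loss='soft_l1'); p=s.x
print(p.round(4),s.cost); print(r2(p).reshape(-1,2).round(1).tolist())
# triangulate tube near tip spheres & handle ends directly
def tri(c1,a,c2,b):
    o1,d1=ray(c1,a);o2,d2=ray(c2,b); m=np.linalg.lstsq(np.c_[d1,-d2],o2-o1,rcond=None)[0]
    A,B=o1+m[0]*d1,o2+m[1]*d2; return ((A+B)/2).round(4),np.linalg.norm(A-B).round(4)
q=lambda u,v:(320+u/3.5,130+v/3.5); g=lambda u,v:(250+(u-403)/3.2,80+v/3.2)
print('rim FR',tri(S,q(322,490),W,px(58,155)),'FL',tri(S,q(10,415),W,px(703,153)),'base FR',tri(S,q(310,570),W,px(78,60)),'FL',tri(S,q(12,492),W,px(655,58)))
print('handle L',tri(S,q(109,38),D,g(618,86)),'R',tri(S,q(357,72),D,g(716,34)))
# fingertip check
o=bot.get_obs(); print('tcp px in w1 (crop)', (proj(W,o['eef_pos'])[0]-[200,145])*4)
E
python3 refit2.py
```

```text
[ 0.5326 -0.4078 -0.2929  0.8936 -0.0026] 39.587672099933584
[[-0.6, -0.5], [-0.6, 0.7], [1.0, -0.0], [-1.6, 2.9], [-1.7, 4.3], [1.5, 1.0], [-2.0, 1.0], [-0.4, -0.3], [-1.0, 1.0], [-2.7, -4.0], [0.2, -1.7], [-0.2, -0.2], [-2.1, -0.1], [-2.0, -1.9], [0.8, 0.2], [-2.7, -0.5], [-0.6, -0.7], [-2.7, 2.6], [0.9, 2.0], [-0.0, -4.7], [-3.2, -4.8]]
rim FR (array([ 0.3956, -0.465 ,  0.0739]), np.float64(0.0068)) FL (array([ 0.4477, -0.2864,  0.0738]), np.float64(0.0019)) base FR (array([ 0.3978, -0.4673,  0.0122]), np.float64(0.0059)) FL (array([ 0.4506, -0.287 ,  0.0119]), np.float64(0.0066))
handle L (array([ 0.5194, -0.3326,  0.2925]), np.float64(0.0026)) R (array([ 0.477 , -0.4645,  0.2926]), np.float64(0.0067))
tcp px in w1 (crop) [283.55080226 516.46677154]
```

Triangulated rim height is 0.074 m and handle height 0.2925 m, both matching the text. The middle tube is already in: its tip is at -0.081 against a limit of -0.0875. Tubes 0 and 2 are out, with tips at -0.115 and -0.101.

```bash
python3 -m jog '[[[-0.002,-0.005,0.03,1.2,0,0],[-0.002,-0.005,0.03,0,0,0],[0,0,0,0,0,0]]]'; python3 go.py -.145 -.042 .09 20
```

```text
clock: 2.78
eef_pos: [0.3788, -0.4056, 0.209]
tool_rot: [0.141, 0.974, -0.029, 0.172]
ft_force: [0.1, -0.3, 0.4]
grip_width: -0.0003
clock 2.77 kilnTCP [-0.1452 -0.0431  0.209 ] F [ 0.1 -0.3  0.4] goal [ 0.379 -0.405  0.09 ]
shift now-axes [0.0408 0.0022 0.1118] goal-axes [0.0405 0.0011 0.1119] turn deg [-0.38  0.13  0.44]
```

```bash
python3 -m jog '[[[0.0136,0.0005,0.037,0,0,0],[0.0136,0.0005,0.037,0,0,0],[0.0136,0.0005,0.03,0,0,0],[0,0,0,0,0,0]]]'; python3 go.py -.145 -.042 .09 20
```

```text
clock: 3.28
eef_pos: [0.3849, -0.4109, 0.1051]
tool_rot: [0.138, 0.974, -0.035, 0.177]
ft_force: [0.5, 0.3, 0.9]
grip_width: -0.0001
clock 3.27 kilnTCP [-0.1378 -0.0464  0.1051] F [0.5 0.3 0.9] goal [ 0.379 -0.405  0.09 ]
shift now-axes [0.012  0.0047 0.0116] goal-axes [0.0119 0.0044 0.0118] turn deg [-0.82  0.71  0.89]
```

```bash
python3 -m jog '[[[0.013,0.005,0.012,-0.8,0.7,0.9],[0,0,0,0,0,0]]]'; python3 go.py -.085 -.042 .09 20
```

```text
clock: 3.52
eef_pos: [0.3809, -0.4062, 0.0927]
tool_rot: [0.144, 0.974, -0.027, 0.174]
ft_force: [0.2, 0.0, -0.2]
grip_width: -0.0
clock 3.52 kilnTCP [-0.143  -0.0431  0.0927] F [ 0.2  0.  -0.2] goal [ 0.437 -0.422  0.09 ]
shift now-axes [-0.0535  0.0011  0.0226] goal-axes [-0.0536  0.0011  0.0223] turn deg [-0.15  0.24  0.06]
```

```bash
python3 -m jog '[[[-0.008,0,0.0037,0,0,0],[-0.008,0,0.0037,0,0,0],[-0.008,0,0.0029,0,0,0],[-0.008,0,0.0029,0,0,0],[-0.008,0,0.0029,0,0,0],[-0.006,0,0.0022,0,0,0]]]'; python3 go.py -.0875 -.042 .09 20;  python3 - <<'E'
from h import *
c=snap('wrist','w2')
cv2.imwrite('pics/w2z.png',cv2.resize(cv2.imread('pics/w2.png')[90:300,160:420],None,fx=2.8,fy=2.8,interpolation=cv2.INTER_CUBIC))
E
```

```text
clock: 4.28
eef_pos: [0.4333, -0.4237, 0.0949]
tool_rot: [0.144, 0.973, -0.029, 0.176]
ft_force: [-1.2, 0.1, -0.6]
grip_width: 0.0001
clock 4.28 kilnTCP [-0.0878 -0.0446  0.0949] F [-1.2  0.1 -0.6] goal [ 0.434 -0.421  0.09 ]
shift now-axes [0.0014 0.0026 0.0047] goal-axes [0.0014 0.0026 0.0047] turn deg [-0.34  0.54  0.13]
```

View pics/w2z.png

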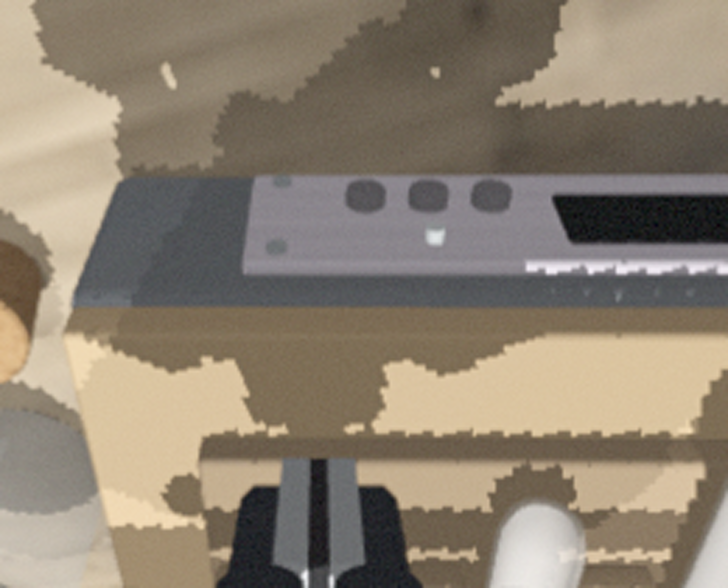

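The view shows the fingertips at (318,460), over the shelf's front edge, with tube 0 pushed ahead of them and out of sight. I'll back off and look at it while moving to tube 2.

```bash
python3 -m jog '[[[0.03,0,-0.012,0,0,0],[0.03,0,-0.03,0,0,0],[0,0.04,-0.01,0,0,0],[0,0.044,0,0,0,0],[0,0,0,0,0,0]]]'; python3 go.py -.135 .042 .092 20;  python3 - <<'E'
from h import *
c=snap('wrist','w3')
cv2.imwrite('pics/w3z.png',cv2.resize(cv2.imread('pics/w3.png')[100:320,120:400],None,fx=2.7,fy=2.7,interpolation=cv2.INTER_CUBIC))
E
```

```text
clock: 4.95
eef_pos: [0.3856, -0.3206, 0.1226]
tool_rot: [0.144, 0.973, -0.03, 0.177]
ft_force: [0.0, 0.0, -0.2]
grip_width: -0.0
clock 4.95 kilnTCP [-0.1633  0.0402  0.1226] F [ 0.   0.  -0.2] goal [ 0.413 -0.327  0.092]
shift now-axes [-0.0157  0.0021  0.0386] goal-axes [-0.0161  0.0018  0.0384] turn deg [-0.4   0.63  0.03]
```

View pics/w3z.png

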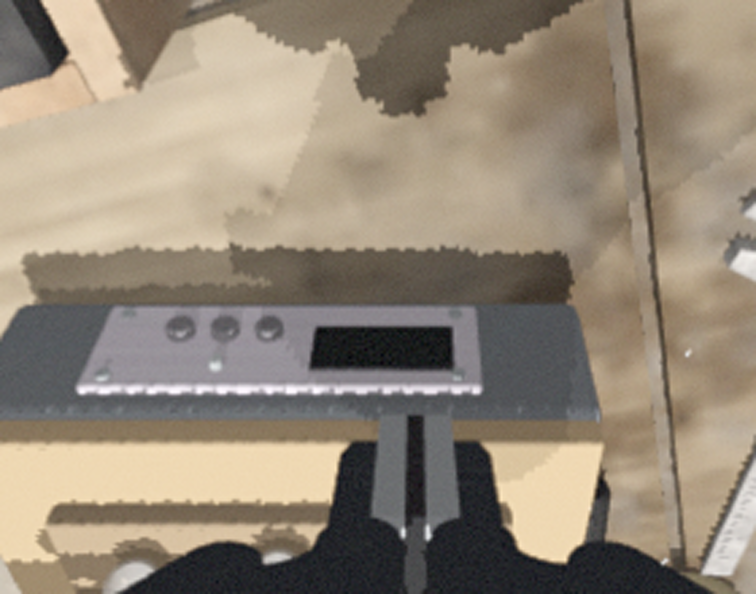

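Tube 0's tip is now visible at (135,562) and tube 1's at (275,552). I'll measure both.

```bash
cat > tip.py <<'E'
from h import *
import sys
p=np.load('kiln.npy'); fn,u0,v0,f=sys.argv[1],*map(float,sys.argv[2:5]); c=load(fn)
for i in range(5,len(sys.argv),2):
    uv=(u0+float(sys.argv[i])/f,v0+float(sys.argv[i+1])/f); o,d=ray(c,uv); k=R.from_euler('z',-p[2])
    kk=k.apply(o+d*(.0935-o[2])/d[2]-[p[0],p[1],0]); dk=k.apply(d); e=np.arctan2(-dk[2],dk[0])
    t=kk[0]+.0105/np.sin(e)-.0105; print('tip',t.round(4),'mid',(t+.071).round(4),'y',kk[1].round(4))
E
python3 tip.py w3 120 100 2.7 135 562 275 552
python3 -m jog '[[[-0.016,0.002,0.025,-0.4,0.6,0],[0,0,0.014,0,0,0],[0,0,0,0,0,0]]]'; python3 go.py -.0875 .042 .093 20
```

```text
tip -0.0726 mid -0.0016 y -0.0399
tip -0.0778 mid -0.0068 y 0.0007
clock: 5.38
eef_pos: [0.4144, -0.3316, 0.0919]
tool_rot: [0.145, 0.974, -0.028, 0.173]
ft_force: [-0.4, 1.0, -0.2]
grip_width: 0.0002
clock 5.38 kilnTCP [-0.1325  0.038   0.0919] F [-0.4  1.  -0.2] goal [ 0.459 -0.341  0.093]
shift now-axes [-0.0426  0.0041  0.0145] goal-axes [-0.0427  0.004   0.0143] turn deg [-0.24  0.17 -0.09]
```

```bash
python3 -m jog '[[[-0.008,0.002,0.0029,0,0,0],[-0.008,0.002,0.0029,0,0,0],[-0.008,0,0.0029,0,0,0],[-0.008,0,0.0029,0,0,0],[-0.004,0,0.0015,0,0,0],[0,0,0,0,0,0]]]'; python3 go.py -.0885 .042 .093 20
```

```text
clock: 6.12
eef_pos: [0.4546, -0.3407, 0.0932]
tool_rot: [0.146, 0.974, -0.028, 0.174]
ft_force: [-0.9, -0.7, 0.6]
grip_width: -0.0002
clock 6.12 kilnTCP [-0.0915  0.041   0.0932] F [-0.9 -0.7  0.6] goal [ 0.458 -0.341  0.093]
shift now-axes [-0.0027  0.001   0.0012] goal-axes [-0.0027  0.001   0.0012] turn deg [-0.31  0.25 -0.15]
```

```bash
python3 -m jog '[[[-0.003,0.001,0.0012,0,0,0],[0,0,0,0,0,0],[0.03,0,-0.012,0,0,0],[0.035,0,-0.03,0,0,0],[0,-0.03,-0.05,0,0,0],[0,-0.01,-0.06,0,0,0],[0,0,-0.06,0,0,0],[0,0,0,0,0,0]]]'; python3 go.py -.16 .0 .27 20;  python3 - <<'E'
from h import *
c=snap('wrist','w4')
cv2.imwrite('pics/w4z.png',cv2.resize(cv2.imread('pics/w4.png')[140:290,190:390],None,fx=4,fy=4,interpolation=cv2.INTER_CUBIC))
E
```

```text
clock: 7.12
eef_pos: [0.3114, -0.3356, 0.272]
tool_rot: [0.146, 0.974, -0.026, 0.171]
ft_force: [-0.3, -1.0, 0.0]
grip_width: -0.0
clock 7.12 kilnTCP [-0.2299  0.0044  0.272 ] F [-0.3 -1.   0. ] goal [ 0.377 -0.36   0.27 ]
shift now-axes [-0.0651 -0.0041  0.0256] goal-axes [-0.065  -0.0044  0.0258] turn deg [-0.16 -0.13 -0.2 ]
```

View pics/w4z.png

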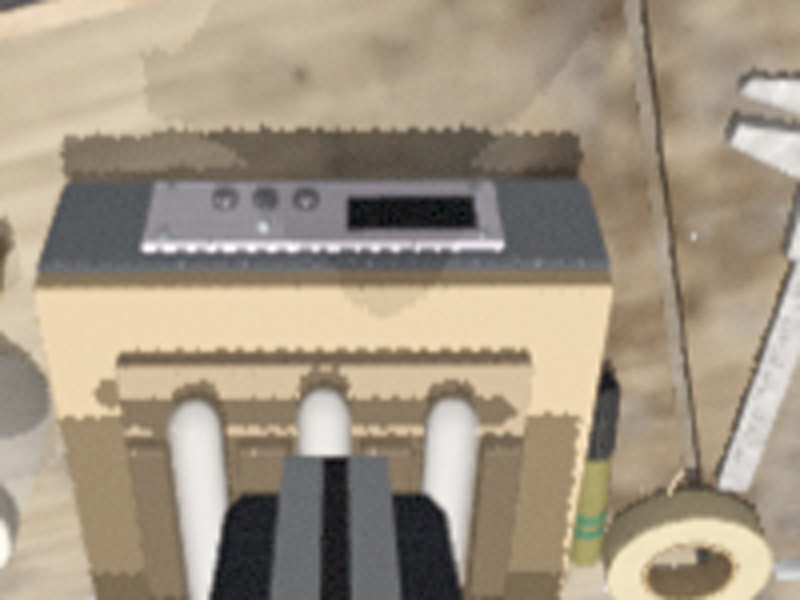

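All three tube tips, at (195,398), (325,389) and (455,398), lie behind the shelf's front edge at v≈360. Next I'll measure them and move over the handle.

```bash
python3 tip.py w4 190 140 4 195 398 325 389 455 398; python3 -m jog '[[[0.01,0,-0.03,0,10,0],[0,0,-0.03,0,10,0],[0,0,-0.02,0,0,0],[0,0,0,0,0,0]]]'; python3 go.py -.034 0 .345 0
```

```text
tip -0.0759 mid -0.0049 y -0.0411
tip -0.0798 mid -0.0088 y 0.0012
tip -0.0756 mid -0.0046 y 0.0434
clock: 7.68
eef_pos: [0.2829, -0.3218, 0.334]
tool_rot: [0.148, 0.989, 0.009, -0.016]
ft_force: [-0.1, 0.3, -0.8]
grip_width: 0.0
clock 7.67 kilnTCP [-0.2612  0.0093  0.334 ] F [-0.1  0.3 -0.8] goal [ 0.498 -0.397  0.345]
shift now-axes [-0.2268 -0.0084 -0.0187] goal-axes [-0.2272 -0.0093 -0.011 ] turn deg [ 0.76 -1.92 -0.18]
```

```bash
python3 -m jog '[[[-0.01,0,-0.02,0.8,-1.9,0],[-0.045,-0.002,0,0,0,0],[-0.045,-0.002,0,0,0,0],[-0.045,-0.002,0,0,0,0],[-0.045,-0.002,0,0,0,0],[-0.03,0,0,0,0,0],[0,0,0,0,0,0]]]'; python3 go.py -.034 0 .312 0
```

```text
clock: 8.55
eef_pos: [0.494, -0.3935, 0.3363]
tool_rot: [0.149, 0.989, 0.005, -0.008]
ft_force: [0.1, -0.3, -0.7]
grip_width: -0.0
clock 8.55 kilnTCP [-0.0384  0.0018  0.3363] F [ 0.1 -0.3 -0.7] goal [ 0.498 -0.397  0.312]
shift now-axes [-0.0048 -0.002   0.0242] goal-axes [-0.0044 -0.0018  0.0243] turn deg [ 0.47 -1.04 -0.29]
```

```bash
python3 -m jog '[[[-0.005,-0.002,0.015,0.5,-1,-0.3],[0,0,0.01,0,0,0],[0,0,0.004,0,0,0],[0,0,0,0,0,0]]]'; python3 go.py -.034 0 .30 0;  python3 - <<'E'
from h import *
snap('side','s5')
E
```

```text
clock: 9.05
eef_pos: [0.4946, -0.3955, 0.3032]
tool_rot: [0.147, 0.989, 0.001, -0.003]
ft_force: [0.2, 0.0, 1.1]
grip_width: -0.0003
clock 9.05 kilnTCP [-3.730e-02  1.000e-04  3.032e-01] F [0.2 0.  1.1] goal [ 0.498 -0.397  0.3  ]
shift now-axes [-0.0033 -0.0001  0.0032] goal-axes [-0.0033 -0.0001  0.0032] turn deg [ 0.09 -0.4  -0.07]
```

```bash
python3 -m jog '[[[-0.002,0,0.003,0,0,0],[0.002,0,0.004,0,0,0],[0.0066,0,0.0045,0,0,0],[0.0065,0,0.0047,0,0,0],[0.0063,0,0.0049,0,0,0]]]'; python3 go.py -.034 0 .30 0;  python3 - <<'E'
from h import *
snap('side','s6')
a=[cv2.resize(cv2.imread(f'pics/{n}.png')[60:200,240:380],None,fx=2.8,fy=2.8,interpolation=cv2.INTER_CUBIC) for n in('s5','s6')]
cv2.imwrite('pics/s56.png',np.hstack(a))
E
```

```text
clock: 9.72
eef_pos: [0.4766, -0.3906, 0.2866]
tool_rot: [0.147, 0.989, -0.001, 0.001]
ft_force: [0.5, -0.1, 1.3]
grip_width: 0.0003
clock 9.72 kilnTCP [-0.0559 -0.0004  0.2866] F [ 0.5 -0.1  1.3] goal [ 0.498 -0.397  0.3  ]
shift now-axes [-0.022   0.0004 -0.0133] goal-axes [-0.0219  0.0004 -0.0134] turn deg [-0.11  0.14 -0.06]
```

View pics/s56.png

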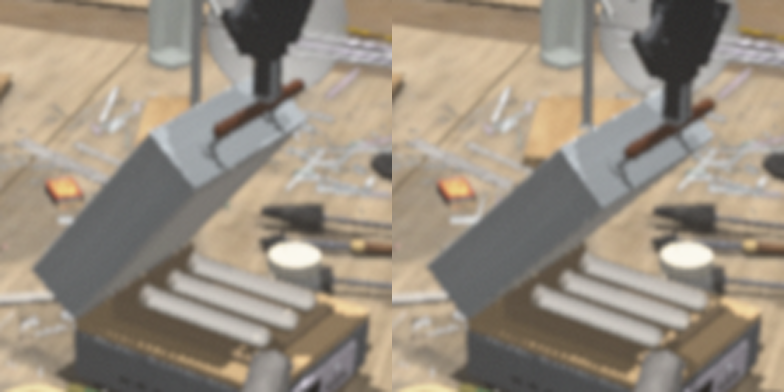

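Left to right, the lid has dropped and the fingertips sit on the middle of the bar. I'll carry on along the arc, moving the fingertips slightly back over the bar.

```bash
python3 -m jog '[[[0.003,0,0.005,0,0,0],[0.003,0,0.005,0,0,0],[0.006,0,0.0053,0,0,0],[0.0058,0,0.0055,0,0,0],[0.0057,0,0.0056,0,0,0],[0.0055,0,0.0058,0,0,0],[0.0053,0,0.006,0,0,0],[0.0052,0,0.0061,0,0,0]]]'; python3 - <<'E'
from h import *
p=np.load('kiln.npy');o=bot.get_obs();k=R.from_euler('z',-p[2]).apply(o['eef_pos']-[p[0],p[1],0])
f=np.arcsin((k[2]-.082)/.2612);print(k.round(4),'phi',f,'lid',f-.0958,'bar x',.1125-.2612*np.cos(f),o['ft_force'])
E
```

```text
clock: 10.78
eef_pos: [0.4318, -0.3771, 0.2412]
tool_rot: [0.148, 0.989, -0.001, -0.002]
ft_force: [0.3, -0.8, 2.1]
grip_width: 0.0003
[-0.1027 -0.0005  0.2412] phi 0.6554935633011542 lid 0.5596935633011542 bar x -0.0945655615540849 [ 0.29810311 -0.78967432  2.12826739]
```

```bash
python3 -m jog '[[[0.000,0,0.006,0,0,0],[0.0015,0,0.006,0,0,0],[0.0025,0,0.006,0,0,0],[0.0035,0,0.0063,0,0,0],[0.0035,0,0.0065,0,0,0],[0.003,0,0.0067,0,0,0],[0.003,0,0.0068,0,0,0]]]'; cat > lid.py <<'E'
from h import *
p=np.load('kiln.npy');o=bot.get_obs();k=R.from_euler('z',-p[2]).apply(o['eef_pos']-[p[0],p[1],0])
f=np.arcsin((k[2]-.082)/.2612);print(k.round(4),'phi',f,'lid',f-.0958,'bar x',.1125-.2612*np.cos(f),o['ft_force'].round(1))
E
python3 lid.py
```

```text
clock: 11.65
eef_pos: [0.4133, -0.3716, 0.1932]
tool_rot: [0.148, 0.989, -0.001, -0.003]
ft_force: [-0.4, 0.6, 1.5]
grip_width: 0.0004
[-0.122  -0.0005  0.1932] phi 0.4398170779063085 lid 0.3440170779063085 bar x -0.12384148154778797 [-0.4  0.6  1.5]
```

```bash
python3 -m jog '[[[0.002,0,0.006,0,0,0],[0.0025,0,0.006,0,0,0],[0.002,0,0.006,0,0,0],[0.002,0,0.006,0,0,0],[0.0018,0,0.006,0,0,0],[0.0015,0,0.006,0,0,0],[0.0015,0,0.005,0,0,0],[0.001,0,0.005,0,0,0]]]';python3 lid.py
```

```text
clock: 12.65
eef_pos: [0.3987, -0.3671, 0.1436]
tool_rot: [0.148, 0.989, -0.001, -0.003]
ft_force: [-0.4, 0.3, 0.7]
grip_width: 0.0002
[-0.1373 -0.0005  0.1436] phi 0.23823061837468687 lid 0.14243061837468687 bar x -0.1413229390577579 [-0.4  0.3  0.7]
```

```bash
python3 -m jog '[[[0.001,0,0.004,0,0,0],[0.001,0,0.004,0,0,0],[0.001,0,0.004,0,0,0],[0.001,0,0.003,0,0,0],[0.0005,0,0.003,0,0,0],[0.0005,0,0.003,0,0,0],[0.0005,0,0.003,0,0,0],[0,0,0.002,0,0,0],[0,0,0,0,0,0]]]';python3 lid.py
```

```text
clock: 13.78
eef_pos: [0.3931, -0.3654, 0.1156]
tool_rot: [0.148, 0.989, -0.0, -0.003]
ft_force: [0.7, -0.8, -0.2]
grip_width: -0.0001
[-0.1431 -0.0005  0.1156] phi 0.12907693232838707 lid 0.03327693232838708 bar x -0.14652711177031946 [ 0.7 -0.8 -0.2]
```

```bash
python3 -m jog '[[[0,0,0.002,0,0,0],[0,0,0.002,0,0,0],[0,0,0.002,0,0,0],[0,0,0.002,0,0,0]]]';python3 lid.py; python3 -m jog '[[[0,0,0.002,0,0,0],[0,0,0.002,0,0,0]]]';python3 lid.py
```

```text
clock: 14.28
eef_pos: [0.3933, -0.3655, 0.1074]
tool_rot: [0.148, 0.989, -0.001, -0.003]
ft_force: [0.1, 0.5, 1.0]
grip_width: -0.0003
[-0.1429 -0.0005  0.1074] phi 0.09747176865794659 lid 0.0016717686579465901 bar x -0.14746018467747635 [0.1 0.5 1. ]
clock: 14.52
eef_pos: [0.3934, -0.3657, 0.1066]
tool_rot: [0.148, 0.989, -0.001, -0.002]
ft_force: [-4.6, 4.4, 16.8]
grip_width: 0.0003
[-0.1428 -0.0007  0.1066] phi 0.09447018850922667 lid -0.001329811490773325 bar x -0.14753531166927192 [-4.6  4.4 16.8]
```

The stop is firm: force rises to 17 N with the bar at its shut height. I'll give it one more light press, then lift off and look.

```bash
python3 -m jog '[[[0,0,0.0025,0,0,0],[0,0,0.0015,0,0,0]]]';python3 lid.py; python3 -m jog '[[[0,0,-0.02,0,0,0],[0.02,0,-0.04,0,0,0],[0.05,0,-0.03,0,0,0],[0.05,0,-0.03,0,0,0],[0,0,0,0,0,0]]]';  python3 - <<'E'
from h import *
snap('side','s7');snap('scene','c7')
a=cv2.resize(cv2.imread('pics/c7.png')[150:300,315:475],None,fx=2.5,fy=2.5,interpolation=cv2.INTER_CUBIC)
b=cv2.resize(cv2.imread('pics/s7.png')[90:240,230:390],None,fx=2.5,fy=2.5,interpolation=cv2.INTER_CUBIC)
cv2.imwrite('pics/f7.png',np.hstack([a,b]))
E
```

```text
clock: 14.78
eef_pos: [0.3933, -0.3656, 0.1068]
tool_rot: [0.148, 0.989, -0.002, -0.001]
ft_force: [-2.6, 2.2, 7.9]
grip_width: -0.0
[-0.1429 -0.0006  0.1068] phi 0.09527946517843344 lid -0.000520534821566554 bar x -0.14751528681101456 [-2.6  2.2  7.9]
clock: 15.4
eef_pos: [0.2765, -0.3295, 0.2304]
tool_rot: [0.147, 0.989, -0.003, -0.0]
ft_force: [0.9, -0.4, -0.0]
grip_width: -0.0001
```

View pics/f7.png

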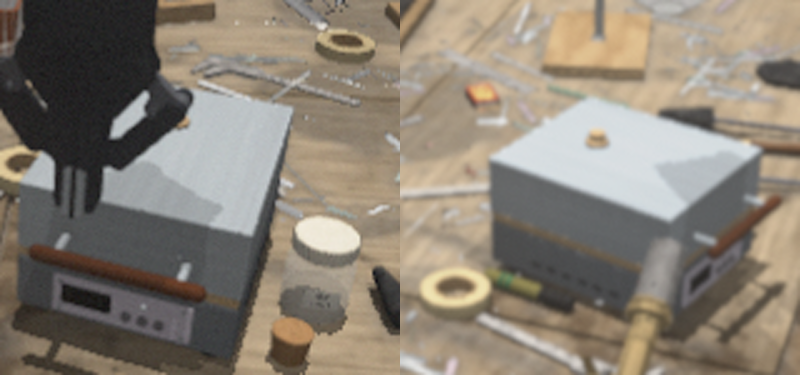

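The lid sits flush with an even seam all round, the handle is at its shut height, and the tape, marker, jar and cork are where they were. The robot is clear of everything, so I'm handing in.

```bash
python3 -c "
from workcell import bot
print(bot.job_done())"
```

```text
the job is handed in; nothing more can be done
None
```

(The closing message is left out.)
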